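Swipe test of a touch bar on a control unit

ROBOT

A 6-joint arm with a two-finger parallel gripper is mounted at the origin on the work surface. World frame = base frame: x ahead of the robot, y to its left, z up, the work surface at z = 0. Lengths are in m, angles in degrees, forces in N, time in s.
With the tool pointing down it reaches from about 0.3 to 0.75 m from the base axis. Payload 8.5 kg.
Tool frame: the origin (TCP) lies between the finger pads, 19 mm behind the fingertips; this is the grasp point; z points along the fingers, y is the line along which they close (so a half turn about z gives the same grasp; the last joint's range is limited). The gripper opens to 85 mm and grips with 20 to 120 N. Pads are 22 mm wide; open, the fingers measure 114 mm over their backs; the gripper's body (76 mm by 85 mm) begins 54 mm behind the grasp point. The pads swing forward as they close: fully open they stand 13 mm farther back than shut.
Start: joints at [58.997, 21.807, 74.336, -0, 83.858, -12.336], TCP at [0.176, 0.521, 0.25] pointing down, gripper open.
Joint ranges: [-178.18, 178.18], [-50.72, 133.34], [12.68, 142.11], [-81.47, 261.47], [9.98, 163.14], [-165.26, 165.26]. Speed limits (degrees/s): [136.94, 136.94, 180, 180, 180, 180].

INTERFACE

Orientations are given as a 3x3 rotation matrix whose columns are the frame's x, y, z axes.
In Python, from rig import env gives the robot as it stands.
- The arm moves only by the tool move_arm, never from a script. Its argument "plan" is a list of rows, each a list of 7 numbers: the turn, a rotation vector about the tool's x, y, z in degrees, then the shift along the tool's x, y, z in cm, then the gripper command: -1 is shut, 1 is fully open, values between are in proportion. In form: [[ax, ay, az, tx, ty, tz, jaw], ...]. A call has 1 to 5 rows; each row is the pose to reach, as a shift and turn from the pose commanded when the call began, along the tool's axes at that moment; what a row does not reach only later rows make up. A row lasts 1/10 s, in which the tool goes at most 50 mm and 8.59 degrees, less where a joint would pass 70% of its speed; a pose out of reach is approached as far as the arm can. A call with a gripper value outside its range is refused whole. The fingers move at their own pace and stop on an object; "squeeze" is the grip in N (left out, the last holds). Time passes only in rows, so rows that repeat a pose let the fingers close. It gives the time, the measured TCP pose, the force, the opening and the grip force at its end, in the units of the state.
- env.observe(): the state, without advancing time (a new reading comes with each control period).
- env.get_image(name): name is "side" or "top" or "wrist"; returns a dict with "color" (420x560x3 uint8, red, green, blue), "fov_y" (degrees; the focal length in pixels is half the picture's height over the tangent of half this angle, whatever the lens; pixels are square), "cx", "cy" (the principal point, pixels), "R" (3x3) and "t" (3): a world point X has camera coordinates R X + t. Camera axes: x right, y down, z forward; pixel columns grow to the right and rows downward; lengths in m; the calibration is good to about 2 mm. A picture is of the moment at which its call begins. There is no depth.
- env.close_job(): hands the job in; it is judged then, once.
Trained networks look in a picture, given as the dict that the camera call returned (one of the last four; its "shot" number tells which), for a name from the list of things; names that differ only in an ending like _2 or _b are one class to them, and where a whole thing is asked for, a point or a joint stands for the part that bears it (a point fixed in the world has none). Each returns a list of dicts, best first, with "conf" (0 to 1); they miss things now and then, are a little off and sometimes report something else, mostly with a low value. They report only what shows in the picture. A call takes as long as a camera call.
- env.outline_of(target, picture): "mask" (420x560 bool, what is visible of it) and "bbox" ([centre column, centre row, width, height] in pixels, round what is visible of it).
- env.tip_of(target, picture): "pixel" ([column, row] in pixels: a listed point, or the origin of a listed thing).
The state is a dict: "time_s": time; "q": joint angles; "qvel": joint speeds; "joint_efforts": joint torques, N m; "position": TCP position; "tool_rot": TCP orientation; "ft_force": force on the tool from outside, world axes, zero at the start; "wrist_torque": the same for the moment, N m; "grip_width": finger opening in m; "gripper_force": force on a finger pad.
Only numpy, scipy, OpenCV 4.12 (cv2) and the standard library are available. Lean on these libraries where they do the work, as an engineer would, in place of code of your own. Each camera call takes 0.05 s, during which the arm holds its last target. There are 200 camera calls.

TASK

Test the long touch bar of the control unit on the bench: with the fingers shut, set the fingertips lightly on its end tile next to the round dot, run them along the bar in one unbroken stroke to the last tile, next to the short straight line marked across its end, and finish with the fingertips still holding that last tile down a little, so the program ends while touching. The bar must be felt to give under the fingers all the way but never be pressed down to its stop. Leave the short bar alone, do not lift, tip or shove the unit, and do not disturb the things around it.

Things in the scene. Friction and masses are not known exactly. Their poses are not given: they have to be found in the camera images.
- unit: Loose grey control unit lying on the bench, 160 x 280 x 30 mm (its x, y, z), about 0.85 kg, on rubber feet, at any yaw. Origin: centre of its underside, z up. Two black touch bars stand 14 mm above its flat top (44 mm above the bench), both along its y: the long one at x = -30 mm, the short one at x = +45 mm. A low knob (22 mm wide, 12 high) at (45, 105) mm and a display are irrelevant.
- bar_dot_end (a point): Centre of the top face of the long bar's end tile next to the round dot; the stroke starts here. The dot, 18 mm wide and 3 mm high, is on the housing 34 mm further out. Axes parallel to the unit's (z up); moves down with the bar.
- bar_mid (a point): Centre of the top face of the whole long bar. Its y axis runs along the bar from the dot end to the line end, z up. The bar is 22 mm wide (x) and 210 mm long (y), seven flush tiles of 30 mm each with thin seams.
- bar_line_end (a point): Centre of the top face of the long bar's last tile, next to the line mark, 180 mm from bar_dot_end; the line mark, a raised strip 44 mm long across the bar's direction, 8 mm wide and 3 mm high, is on the housing 34 mm further out. The stroke ends here, held.
- long_bar (a joint): How far the long bar as a whole is pushed down (m): 0 at rest, 0.010 at its stop. It sinks straight down, level, wherever it is pressed, and springs back: it starts to move at about 0.9 N and takes 700 N/m beyond that (about 3 N at 3 mm, 7.9 N at the stop). A depth of 2 to 6 mm is a good touch.
- short_bar (a joint): How far the short bar (22 x 90 mm, top also 14 mm above the housing, centre at unit x = 45, y = -65 mm) is pushed down (m), 0 at rest; not to be pressed.
- tile1: First tile of the long bar, 22 x 30 mm, at the dot end (bar y -105 to -75 mm). Origin: centre of its top face.
- tile3: Third 30 mm tile of the long bar from the dot end (bar y -45 to -15 mm). Origin: centre of its top face.
- tile5: Fifth 30 mm tile from the dot end (bar y 15 to 45 mm). Origin: centre of its top face.
- tile7: Seventh and last tile, at the line end (bar y 75 to 105 mm). Origin: centre of its top face.
- spool: Bystander: metal solder spool standing up, 52 mm wide, 46 mm high. Origin: centre of its underside.
- tweezers: Bystander: steel tweezers lying flat, 126 mm long, 6 mm high. Origin: middle, underside.
- flux: Bystander: small jar, 32 mm wide, 60 mm high. Origin: centre of its underside.
- relay_board: Bystander: green relay board with blue relays, 75 x 50 x 19 mm. Origin: centre of its underside.
- driver: Bystander: screwdriver lying flat, 160 mm long. Origin: centre, underside.
- screw_tray: Bystander: white open screw tray, 70 x 90 x 22 mm. Origin: centre of its underside.

How it is judged (in metres and radians):
On the way, in this order (a step that is already met when the one before it is completed fails the run):
1. fingertips press the tile next to the round dot a little (contact force between the fingers and tile1 above 0.15 N and value of joint long_bar between 0.0005 and 0.009 m), for 0.1 s.
2. the stroke reaches the third tile, bar still pressed (contact force between the fingers and tile3 above 0.15 N and value of joint long_bar between 0.0005 and 0.009 m), for 0.1 s.
3. the stroke reaches the fifth tile, bar still pressed (contact force between the fingers and tile5 above 0.15 N and value of joint long_bar between 0.0005 and 0.009 m), for 0.1 s.
4. the stroke reaches the last tile next to the line mark (contact force between the fingers and tile7 above 0.15 N and value of joint long_bar between 0.0005 and 0.009 m), for 0.1 s.
At the end, for the whole second after the job is handed in: The fingertips still press the last tile (next to the line mark) with more than 0.15 N, the long bar is 0.5 to 9 mm down, the short bar is up, the unit lies flat within 20 mm of where it was, and each bystander is within 20 mm of where it was (all of step 4 and value of joint short_bar below 0.001 m and distance of each of unit, spool, tweezers, flux, relay_board, driver, screw_tray from where it was at the start of the episode below 0.02 m and angle between unit's own z axis and vertical below 0.08 rad); the arm keeps its last pose, push and grip.
It fails at once if the long bar is pressed down to its stop (more than 9 mm) (value of joint long_bar above 0.009 m).
It fails at once if the stroke is broken: the fingertips are low over the bar's middle part (within 60 mm of its middle along it, 20 mm across, TCP less than 45 mm above its top) with the bar not pressed (y of the grasp point in the frame of bar_mid between -0.06 and 0.06 m and x of the grasp point in the frame of bar_mid between -0.02 and 0.02 m and z of the grasp point in the frame of bar_mid below 0.045 m and value of joint long_bar below 0.0003 m).
It fails at once if the short bar is pressed (more than 1.5 mm) (value of joint short_bar above 0.0015 m).
It fails at once if the unit is shoved more than 20 mm, tipped or lifted (more than 8 mm) (distance of unit from where it was at the start of the episode above 0.02 m or angle between unit's own z axis and vertical above 0.08 rad or height (world z) of unit above 0.008 m).
It fails at once if a bystander is moved more than 20 mm or lifted (distance of any of spool, tweezers, flux, relay_board, driver, screw_tray from where it was at the start of the episode above 0.02 m).
It also fails if it takes over 38 s, if anything falls off the work surface, if the arm or the gripper's body presses on something with over 40 N, if the wrist force passes 120 N, or if a joint passes its speed limit or range.

## Working session

There is one attempt and no reset: what is moved stays moved. The work goes in short steps, Python scripts to look and compute and a tool call to move; the robot and the scene stay as the last step left them, time stands still between calls to the robot, and variables do not carry over. Pictures are saved under pics/ and viewed, at most 10 in all, crops included, and the job is handed in when it is done.

Besides the shell and the picture viewer there is one more tool, called after "Emit:" in YAML: its name, and indented under it one key for each argument. move_arm: Moves the arm, as the interface text tells. Its arguments: {"type":"object","properties":{"plan":{"type":"array"},"squeeze":{"type":"number"}},"required":["plan"]}

```bash
mkdir -p pics; cat > h.py <<'E'
import numpy as np, cv2
from rig import env
def f(p): return 210/np.tan(np.radians(p["fov_y"])/2)
def ray(p,px):
    d=np.array([(px[0]-p["cx"])/f(p),(px[1]-p["cy"])/f(p),1.])
    R=np.array(p["R"]);t=np.array(p["t"]); return -R.T@t, R.T@d
def onz(p,px,z):
    o,d=ray(p,px); return o+d*(z-o[2])/d[2]
def proj(p,X):
    c=np.array(p["R"])@np.array(X)+np.array(p["t"]); return c[:2]/c[2]*f(p)+[p["cx"],p["cy"]]
E
python3 - <<'E'
from h import *
P={n:env.get_image(n) for n in("top","side")}
for n,p in P.items():
    cv2.imwrite(f"pics/{n}0.png",p["color"][:,:,::-1])
    for k,z in (("bar_dot_end",.044),("bar_mid",.044),("bar_line_end",.044),("unit",0),("spool",0),("flux",0),("driver",0),("relay_board",0),("screw_tray",0),("tweezers",0)):
        for r in env.tip_of(k,p)[:2]: print(n,k,np.round(r["pixel"]),round(r["conf"],2),onz(p,r["pixel"],z).round(3))
s=env.observe();print(s["time_s"],s["tool_rot"],s["ft_force"])
E
```

```text
top bar_dot_end [308. 237.] 0.97 [ 0.499 -0.019  0.044]
top bar_mid [270. 211.] 0.72 [0.552 0.057 0.044]
top bar_line_end [230. 188.] 0.57 [0.6   0.139 0.044]
top spool [271. 274.] 0.87 [0.423 0.055 0.   ]
top flux [354. 249.] 0.62 [ 0.476 -0.119  0.   ]
top flux [269. 210.] 0.58 [0.558 0.06  0.   ]
top driver [206. 150.] 0.85 [0.689 0.195 0.   ]
top driver [331. 168.] 0.55 [ 0.648 -0.072  0.   ]
top relay_board [220. 238.] 0.58 [0.499 0.163 0.   ]
top screw_tray [291. 129.] 0.76 [0.733 0.014 0.   ]
top screw_tray [221. 240.] 0.68 [0.495 0.162 0.   ]
top tweezers [332. 169.] 0.66 [ 0.646 -0.075  0.   ]
side bar_dot_end [266. 224.] 0.3 [0.536 0.031 0.044]
side bar_mid [260. 218.] 0.55 [0.539 0.054 0.044]
side bar_mid [256. 198.] 0.27 [0.585 0.116 0.044]
side bar_line_end [257. 194.] 0.9 [0.598 0.127 0.044]
side bar_line_end [349. 244.] 0.58 [ 0.603 -0.119  0.044]
side unit [278. 233.] 0.79 [0.575 0.035 0.   ]
side spool [214. 264.] 0.61 [ 0.42   0.047 -0.   ]
side flux [260. 217.] 0.68 [ 0.588  0.104 -0.   ]
side flux [301. 298.] 0.66 [ 0.474 -0.121  0.   ]
side driver [268. 184.] 0.95 [0.698 0.195 0.   ]
side relay_board [214. 224.] 0.6 [0.497 0.15  0.   ]
side screw_tray [335. 210.] 0.56 [0.732 0.01  0.   ]
side tweezers [346. 248.] 0.51 [ 0.638 -0.091 -0.   ]
1.1 [[-9.47399643e-01  3.20052989e-01  1.76070123e-05]
 [ 3.20052989e-01  9.47399643e-01  1.76858769e-05]
 [-1.10204594e-05  2.23907703e-05 -1.00000000e+00]] [-0.19956658  1.21346765 -0.51234889]
```

View pics/top0.png

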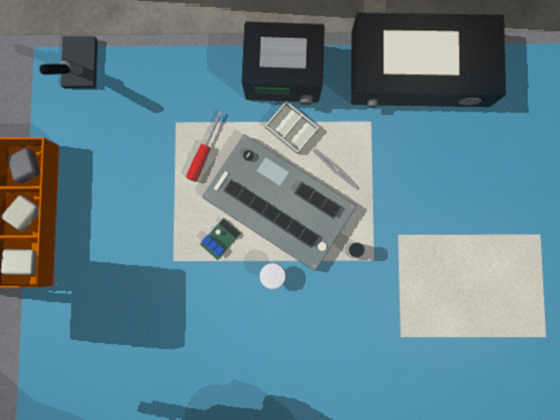

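View pics/side0.png

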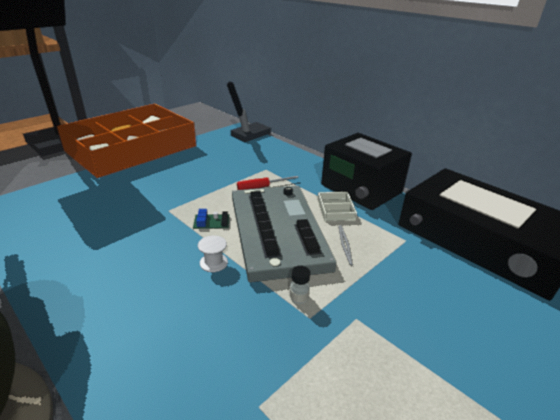

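The top view shows the unit with the dot at about (322,246) and the line mark at about (220,181). The long bar lies between them, which agrees with the networks. I'm moving above the bar's middle, with the tool x axis along the bar.

Emit:
move_arm:
  plan:
    - [0,0,8.5,-4,-2.5,0,-1]
    - [0,0,17,-8,-5,0,-1]
    - [0,0,25.5,-12,-7.6,0,-1]
    - [0,0,34,-16,-10.1,0,-1]
    - [0,0,42.5,-20,-12.6,0,-1]
  squeeze: 20

```text
time_s: 1.6
position: [0.326, 0.3361, 0.2502]
tool_rot: [[-0.477, 0.879, 0.0], [0.879, 0.477, 0.0], [0.0, 0.001, -1.0]]
ft_force: [0.4, -0.1, -0.2]
grip_width: 0.0125
gripper_force: 0.0
```

```bash
cat >> h.py <<'E'
def rel(target,ang,p0=None,R0=None):
    "shift in cm in tool axes and turn about tool z so tool x points at world angle ang"
    s=env.observe(); R=np.array(s["tool_rot"]); d=np.array(target)-s["position"]
    a=np.degrees(np.arctan2(R[1,0],R[0,0]))
    print("t",round(s["time_s"],2),"pos",np.round(s["position"],4),"yaw",round(a,2),"tilt",np.round(R[2],4),"F",np.round(s["ft_force"],2),"w",round(s["grip_width"],4))
    print("turn",round((a-ang+180)%360-180,2),"shift cm",np.round(R.T@d*100,2))
E
python3 -c "
from h import *
rel([.55,.06,.25],57.4)"
```

```text
t 1.6 pos [0.326  0.3361 0.2502] yaw 118.5 tilt [ 1.e-04  5.e-04 -1.e+00] F [ 0.43 -0.09 -0.16] w 0.0125
turn 61.1 shift cm [-3.495e+01  6.510e+00  2.000e-02]
```

Emit:
move_arm:
  plan:
    - [0,0,8,-4.4,0.8,0,-1]
    - [0,0,16,-8.8,1.6,0,-1]
    - [0,0,24,-13.2,2.4,0,-1]
    - [0,0,32,-17.6,3.2,0,-1]
    - [0,0,40,-22,4,0,-1]

```text
time_s: 2.1
position: [0.4673, 0.1625, 0.2502]
tool_rot: [[0.2, 0.98, 0.0], [0.98, -0.2, 0.0], [0.0, 0.0, -1.0]]
ft_force: [1.2, 2.4, -0.1]
grip_width: -0.0
gripper_force: 0.0
```

```bash
python3 -c "
from h import *
rel([.55,.06,.25],57.4)"
```

```text
t 2.1 pos [0.4673 0.1625 0.2502] yaw 78.49 tilt [ 2.e-04  4.e-04 -1.e+00] F [ 1.18  2.39 -0.14] w -0.0
turn 21.09 shift cm [-8.4  10.15  0.02]
```

Emit:
move_arm:
  plan:
    - [0,0,7,-2.8,3.4,0,-1]
    - [0,0,14,-5.6,6.8,0,-1]
    - [0,0,21,-8.4,10.1,0,-1]
    - [0,0,21,-8.4,10.1,0,-1]
    - [0,0,21,-8.4,10.1,0,-1]

```text
time_s: 2.6
position: [0.5493, 0.0617, 0.2496]
tool_rot: [[0.533, 0.846, -0.001], [0.846, -0.533, 0.0], [-0.0, -0.001, -1.0]]
ft_force: [-0.8, 1.1, -0.2]
grip_width: -0.0
gripper_force: 0.0
```

```bash
python3 - <<'E'
from h import *
rel([.55,.06,.25],57.4)
p=env.get_image("wrist"); cv2.imwrite("pics/w1.png",p["color"][:,:,::-1])
for k in ("bar_dot_end","bar_mid","bar_line_end","tile1","tile7"):
    for r in env.tip_of(k,p)[:2]: print(k,np.round(r["pixel"],1),round(r["conf"],2),onz(p,r["pixel"],.044).round(4))
for r in env.outline_of("long_bar",p)[:2]:
    c,_=cv2.findContours(r["mask"].astype(np.uint8),0,2); c=max(c,key=cv2.contourArea)
    b=cv2.boxPoints(cv2.minAreaRect(c)); print(r["conf"],r["bbox"],[onz(p,q,.044).round(4)[:2] for q in b])
E
```

```text
t 2.6 pos [0.5493 0.0617 0.2496] yaw 57.79 tilt [-2.e-04 -9.e-04 -1.e+00] F [-0.84  1.12 -0.15] w -0.0
turn 0.39 shift cm [-0.1   0.15 -0.04]
bar_mid [283.4 188.2] 0.97 [0.5477 0.0535 0.044 ]
bar_line_end [286.3  89.6] 0.55 [0.598  0.1288 0.044 ]
tile1 [283.6  91.4] 0.87 [0.5951 0.1288 0.044 ]
tile1 [281.6 154.2] 0.79 [0.5638 0.0823 0.044 ]
tile7 [283.6  91.4] 0.87 [0.5951 0.1288 0.044 ]
tile7 [281.6 154.2] 0.79 [0.5638 0.0823 0.044 ]
0.84 [284.6, 163.8, 26.4, 185.3] [array([ 4.981e-01, -2.000e-04]), array([0.596 , 0.1477]), array([0.614, 0.136]), array([ 0.5191, -0.0139])]
0.3 [184.1, 246.9, 56.9, 56.9] [array([0.3863, 0.0615]), array([0.4462, 0.0936]), array([0.4696, 0.0511]), array([0.4097, 0.0161])]
```

View pics/w1.png

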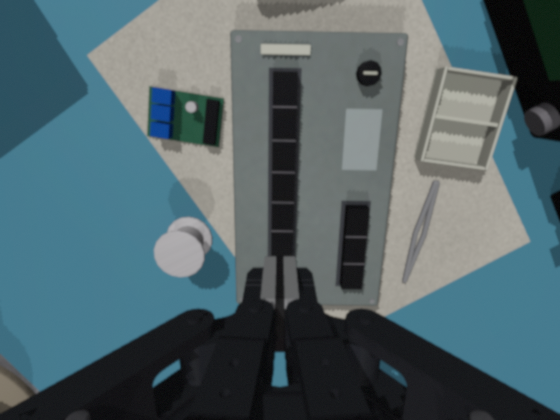

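The wrist view shows the line mark at about (286,49). The bar runs from row 69 at column 286 down to about (283,255), where the fingers hide its dot end. I'll fit the seams to get the axis.

```bash
python3 - <<'E'
from h import *
p=env.get_image("wrist"); g=cv2.cvtColor(p["color"],cv2.COLOR_RGB2GRAY).astype(float)
pr=g[50:256,278:291].mean(1); d=pr
pk=[i+50 for i in range(2,len(d)-2) if d[i]==max(d[i-2:i+3]) and d[i]>np.median(d)+4]; print(pk, [round(d[i-50]) for i in pk])
pts=[]
for r in range(76,245,4):
    row=g[r,255:315]; c=np.where(row<60)[0]
    if len(c)>15: pts.append(onz(p,(255+c.min()/2+c.max()/2,r),.044)[:2])
pts=np.array(pts); l=cv2.fitLine(pts.astype(np.float32),cv2.DIST_HUBER,0,.001,.001).ravel(); u=l[:2]*np.sign(l[1]);o=l[2:]
print("axis",u,o,np.degrees(np.arctan2(u[1],u[0])))
for r in [64,66,68,70]+pk:
    q=onz(p,(284.5,r),.044)[:2]; print(r,round(g[r,278:291].mean()),"s",round(float((q-o)@u),4))
t=env.get_image("top")
gt=cv2.cvtColor(t["color"],cv2.COLOR_RGB2GRAY)
for k in("bar_dot_end","bar_mid","bar_line_end"):
    r=env.tip_of(k,t)
    if r: q=onz(t,r[0]["pixel"],.044)[:2]; print(k,q.round(4),"s",float((q-o)@u).__round__(4),"lat",float((q-o)@[u[1],-u[0]]).__round__(4))
E
```

```text
[52, 65, 108, 141, 173, 203, 232] [178, 102, 70, 65, 65, 62, 66]
axis [0.5492757 0.8356412] [0.5593625 0.0707294] 56.682663
64 102 s 0.0918
66 102 s 0.0902
68 90 s 0.0886
70 60 s 0.0869
52 178 s 0.1015
65 102 s 0.091
108 70 s 0.0548
141 65 s 0.0253
173 65 s -0.005
203 62 s -0.035
232 66 s -0.0655
bar_dot_end [ 0.503 -0.02 ] s -0.1068 lat 0.0027
bar_mid [0.5533 0.056 ] s -0.0157 lat 0.003
bar_line_end [ 0.4712 -0.1109] s -0.2002 lat 0.0261
```

```bash
python3 -c "
from h import *
rel([.499,-.0212,.25],56.7);rel([.499,-.0212,.08],56.7)"
```

```text
t 3.2 pos [0.5491 0.0624 0.2501] yaw 57.85 tilt [ 0.e+00  1.e-04 -1.e+00] F [0.3  0.85 0.15] w -0.0001
turn 1.15 shift cm [-9.74  0.21  0.01]
t 3.2 pos [0.5491 0.0624 0.2501] yaw 57.85 tilt [ 0.e+00  1.e-04 -1.e+00] F [0.3  0.85 0.15] w -0.0001
turn 1.15 shift cm [-9.74  0.21 17.01]
```

Emit:
move_arm:
  plan:
    - [0,0,1.1,-4.8,0.1,0.5,-1]
    - [0,0,1.1,-9.7,0.2,3,-1]
    - [0,0,1.1,-9.7,0.2,7.5,-1]
    - [0,0,1.1,-9.7,0.2,11.5,-1]
    - [0,0,1.1,-9.7,0.2,14,-1]

```text
time_s: 3.7
position: [0.498, -0.0211, 0.1077]
tool_rot: [[0.549, 0.836, -0.003], [0.836, -0.549, 0.001], [-0.001, -0.003, -1.0]]
ft_force: [1.3, 0.2, -0.2]
grip_width: -0.0001
gripper_force: 0.0
```

Emit:
move_arm:
  plan:
    - [0,0,0,0,0,1,-1]
    - [0,0,0,0,0,2,-1]
    - [0,0,0,0,0,2.5,-1]
    - [0,0,0,0,0,2.5,-1]

```text
time_s: 4.1
position: [0.4995, -0.0209, 0.0853]
tool_rot: [[0.548, 0.836, 0.001], [0.836, -0.548, -0.0], [0.0, 0.001, -1.0]]
ft_force: [-0.2, -0.4, 0.5]
grip_width: 0.0003
gripper_force: 0.0
```

```bash
python3 - <<'E'
from h import *
rel([.499,-.0212,.059],56.7)
for n in("side","wrist"):
    p=env.get_image(n); im=p["color"][:,:,::-1]
    if n=="side": im=cv2.resize(im[140:310,180:380],(800,680))[:600]
    cv2.imwrite(f"pics/{n}2.png",im)
E
```

```text
t 4.1 pos [ 0.4995 -0.0209  0.0853] yaw 56.75 tilt [ 2.e-04  6.e-04 -1.e+00] F [-0.16 -0.41  0.5 ] w 0.0003
turn 0.05 shift cm [-0.05 -0.02  2.63]
```

View pics/side2.png

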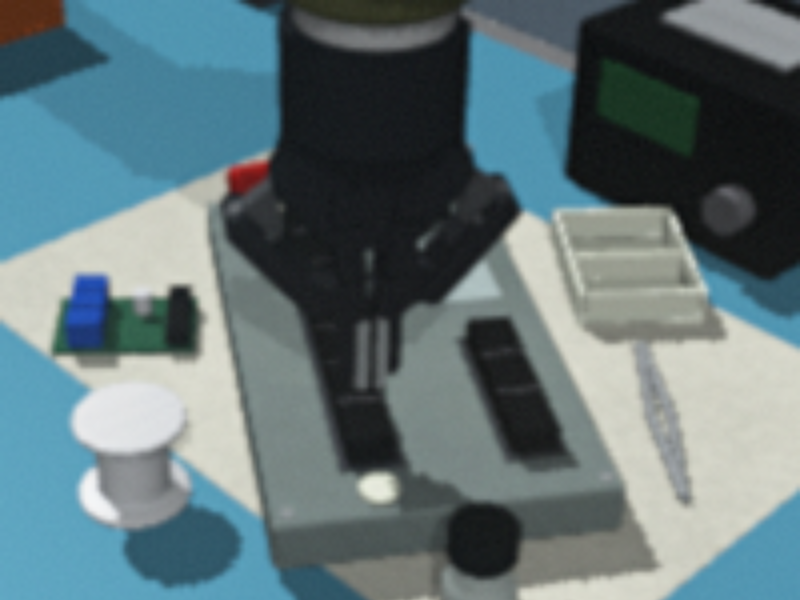

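View pics/wrist2.png

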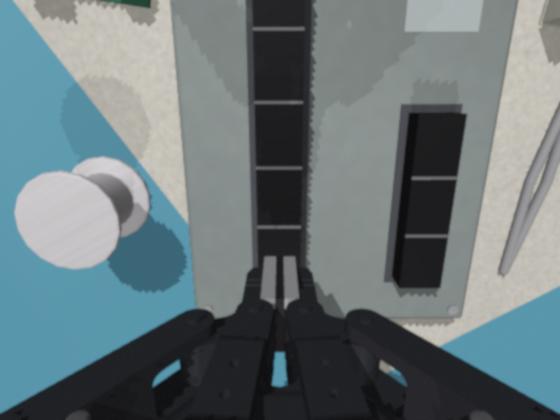

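The wrist view shows the shut fingers centred over the bar at about (280,275). In the side view they stand over the dot-end tile. I'm descending gently.

Emit:
move_arm:
  plan:
    - [0,0,0,0,0,0.8,-1]
    - [0,0,0,0,0,1.6,-1]
    - [0,0,0,0,0,2.0,-1]
    - [0,0,0,0,0,2.2,-1]
    - [0,0,0,0,0,2.2,-1]

```text
time_s: 4.7
position: [0.499, -0.0209, 0.0627]
tool_rot: [[0.549, 0.836, -0.001], [0.836, -0.549, 0.0], [-0.0, -0.001, -1.0]]
ft_force: [0.0, 0.4, 1.2]
grip_width: -0.0001
gripper_force: 0.4
```

Emit:
move_arm:
  plan:
    - [0,0,0,0,0,0.1,-1]
    - [0,0,0,0,0,0.2,-1]
    - [0,0,0,0,0,0.2,-1]
    - [0,0,0,0,0,0.2,-1]

```text
time_s: 5.1
position: [0.4992, -0.0209, 0.0612]
tool_rot: [[0.549, 0.836, 0.0], [0.836, -0.549, -0.0], [0.0, 0.0, -1.0]]
ft_force: [0.5, -0.1, 1.0]
grip_width: -0.0002
gripper_force: 0.9
```

Emit:
move_arm:
  plan:
    - [0,0,0,0,0,0.1,-1]
    - [0,0,0,0,0,0.2,-1]
    - [0,0,0,0,0,0.2,-1]
    - [0,0,0,0,0,0.2,-1]

```text
time_s: 5.5
position: [0.4992, -0.0209, 0.0591]
tool_rot: [[0.549, 0.836, 0.0], [0.836, -0.549, -0.0], [0.0, 0.0, -1.0]]
ft_force: [-0.8, 0.0, 2.9]
grip_width: -0.0001
gripper_force: 1.6
```

```bash
python3 - <<'E'
from h import *
F=[]
for i in range(5): env.get_image("top"); F.append(env.observe()["ft_force"])
print(np.mean(F,0),np.std(F,0)); rel([.5978,.1292,.059],56.7)
E
```

```text
[-0.39194193  0.4548721   3.04459   ] [0.4260014  0.40486574 0.23761604]
t 5.75 pos [ 0.4992 -0.0209  0.0591] yaw 56.73 tilt [ 0.e+00  1.e-04 -1.e+00] F [0.02 0.49 2.98] w 0.0001
turn 0.03 shift cm [1.796e+01 1.000e-02 1.000e-02]
```

The bar carries about 3 N, so it is about 3 mm down. Starting the stroke.

Emit:
move_arm:
  plan:
    - [0,0,0,0.5,0,0.05,-1]
    - [0,0,0,1.2,0,0.05,-1]
    - [0,0,0,2.0,0,0.05,-1]
    - [0,0,0,2.8,0,0.05,-1]
    - [0,0,0,3.6,0,0.05,-1]

```text
time_s: 6.25
position: [0.5194, 0.0099, 0.0585]
tool_rot: [[0.548, 0.836, 0.0], [0.836, -0.548, -0.0], [-0.0, 0.0, -1.0]]
ft_force: [-0.9, -2.1, 4.3]
grip_width: 0.0001
gripper_force: 2.1
```

Emit:
move_arm:
  plan:
    - [0,0,0,0.8,0,0,-1]
    - [0,0,0,1.6,0,0,-1]
    - [0,0,0,2.4,0,0,-1]
    - [0,0,0,3.2,0,0,-1]
    - [0,0,0,3.6,0,0,-1]

```text
time_s: 6.75
position: [0.5391, 0.04, 0.0585]
tool_rot: [[0.548, 0.836, 0.0], [0.836, -0.548, 0.0], [0.0, 0.0, -1.0]]
ft_force: [-1.8, -2.6, 4.7]
grip_width: 0.0
gripper_force: 1.9
```

```bash
python3 - <<'E'
from h import *
F=[]
for i in range(4): p=env.get_image("wrist"); F.append(env.observe()["ft_force"])
print(np.mean(F,0)); rel([.5978,.1292,.0585],56.7)
for r in env.tip_of("bar_line_end",p)[:1]: print(r["conf"],onz(p,r["pixel"],.041).round(4))
cv2.imwrite("pics/w3.png",p["color"][:,:,::-1])
E
```

```text
[1.17672363 2.19243908 3.84351685]
t 6.95 pos [0.5391 0.0398 0.0586] yaw 56.73 tilt [ 1.4e-03  5.0e-04 -1.0e+00] F [1.47 2.13 3.43] w -0.0002
turn 0.03 shift cm [10.7   0.    0.03]
0.8 [0.5974 0.1297 0.041 ]
```

View pics/w3.png

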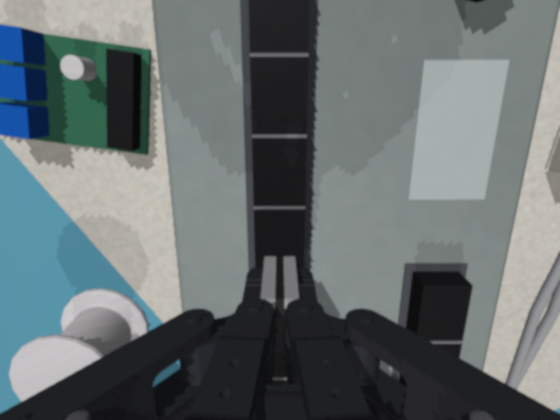

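The fingers at about (280,275) are still centred on the bar and the force is about 3.8 N. The unit hasn't moved, and the end point measures the same as before. Continuing the last 10.7 cm.

Emit:
move_arm:
  plan:
    - [0,0,0,0.6,0,0,-1]
    - [0,0,0,1.4,0,0,-1]
    - [0,0,0,2.2,0,0,-1]
    - [0,0,0,3.0,0,0,-1]
    - [0,0,0,3.8,0,0,-1]

```text
time_s: 7.5
position: [0.5599, 0.0717, 0.0585]
tool_rot: [[0.548, 0.836, -0.0], [0.836, -0.548, -0.0], [-0.0, -0.0, -1.0]]
ft_force: [-1.4, -2.6, 3.7]
grip_width: -0.0001
gripper_force: 1.9
```

Emit:
move_arm:
  plan:
    - [0,0,0,0.8,0,0,-1]
    - [0,0,0,1.6,0,0,-1]
    - [0,0,0,2.4,0,0,-1]
    - [0,0,0,3.2,0,0,-1]
    - [0,0,0,4.0,0,0,-1]

```text
time_s: 8.0
position: [0.5818, 0.1051, 0.0585]
tool_rot: [[0.549, 0.836, -0.0], [0.836, -0.549, -0.0], [-0.0, -0.0, -1.0]]
ft_force: [-1.4, -3.0, 4.5]
grip_width: 0.0
gripper_force: 1.9
```

Emit:
move_arm:
  plan:
    - [0,0,0,0.8,0,0,-1]
    - [0,0,0,1.6,0,0,-1]
    - [0,0,0,2.4,0,0,-1]
    - [0,0,0,2.9,0,0,-1]
    - [0,0,0,2.9,0,0,-1]

```text
time_s: 8.5
position: [0.598, 0.1297, 0.0586]
tool_rot: [[0.548, 0.836, 0.001], [0.836, -0.548, 0.001], [0.002, 0.001, -1.0]]
ft_force: [1.0, 1.3, 2.7]
grip_width: -0.0001
gripper_force: 1.8
```

```bash
python3 - <<'E'
from h import *
F=[]
for i in range(4): p=env.get_image("side"); F.append(env.observe()["ft_force"])
print(np.mean(F,0)); rel([.5978,.1292,.0585],56.7)
cv2.imwrite("pics/s4.png",cv2.resize(p["color"][140:290,180:380,::-1],(800,600)))
E
```

```text
[1.31034052 2.59199087 3.76133548]
t 8.7 pos [0.5977 0.129  0.0587] yaw 56.73 tilt [ 1.2e-03  6.0e-04 -1.0e+00] F [1.26 2.7  3.46] w 0.0
turn 0.03 shift cm [0.02 0.   0.02]
```

View pics/s4.png

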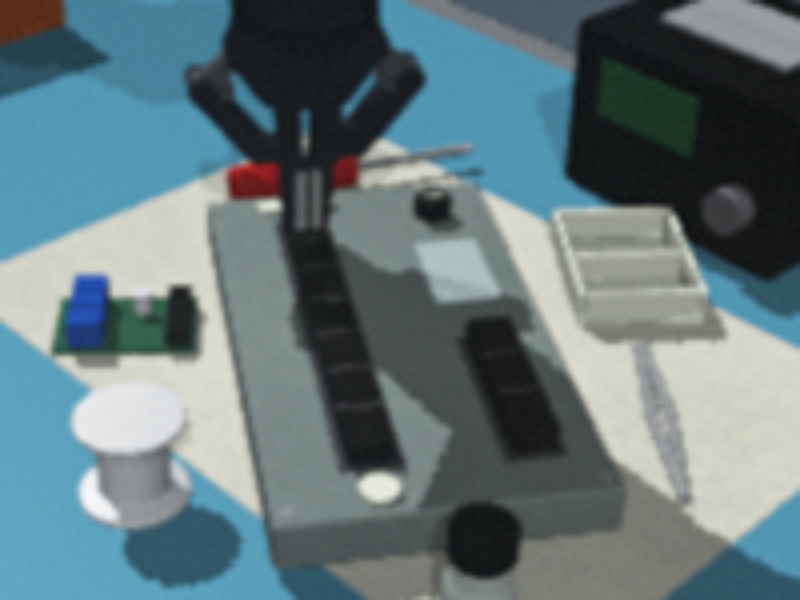

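The fingertips at about (310,225) in the crop hold the last tile at about 3.8 N, roughly 4 mm down. The unit and the bystanders haven't moved.

```bash
python3 -c "
from rig import env
print(env.close_job())"
```

```text
the job is handed in; nothing more can be done
None
```

I ran the fingertips along the long bar in one unbroken stroke from the dot end to the last tile and handed the job in while still holding that tile at about 3.8 N (roughly 4 mm down); the hand-in gave no verdict.

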